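# Stow the laptop power brick under its holder's bridge and bar it in

### The arm

A 6-joint arm with a two-finger parallel gripper is mounted at the origin on a cart in front of the work surface, level with it; the furniture and walls round the work are solid. World frame = base frame: x ahead of the robot, y to its left, z up, the work surface at z = 0. Lengths are in mm, angles in rad, forces in N, time in s.
With the tool pointing down it reaches from about 275 to 750 mm from the base axis. Payload 10.2 kg.
Tool frame: the origin (TCP) lies on the front face of the gripper's body, between the roots of the fingers; the fingertips stand 73 mm ahead of it and the grasp point (between the pads) lies 54 mm ahead of it; z points along the fingers, y is the direction in which the jaws open and shut (so a half turn about z gives the same grasp; the last joint's range is limited). The gripper opens to 85 mm and grips with 20 to 120 N. Pads are 22 mm wide; open, the fingers measure 114 mm over their backs; the gripper's body (76 mm by 85 mm) begins 54 mm behind the grasp point. The pads swing forward as they close: fully open they stand 13 mm farther back than shut.
Start: joints at [-1.42, 0.313, 1.498, -0, 1.331, -0.223], TCP at [191.695, -488.759, 303.894] pointing down, gripper open.
Joint ranges: [-2.94, 2.94], [-0.97, 2.17], [0.19, 2.56], [-1.23, 4.37], [0.02, 3.11], [-2.88, 2.88]. Speed limits (rad/s): [2.39, 2.39, 3.01, 3.14, 3.14, 3.14].

### API

Orientations are given as a unit quaternion [w, x, y, z].
In Python, from rig import ctrl gives the robot as it stands. The module is installed in compiled form; this text tells all that it offers.
- The arm moves only by the shell command python3 -m creep 'ROWS' [OPENING] [FORCE]. ROWS is text: rows parted by semicolons, each of 6 numbers parted by spaces: the shift along the tool's x, y, z scaled (see below), then the turn, a rotation vector about the tool's x, y, z scaled (see below). In form: tx ty tz wx wy wz; .... A call has 1 to 8 rows; each row shifts and turns the commanded pose from where the row before left it, along the tool's axes as they then stand; what a row does not reach is not made up. The controller multiplies each number of a shift by 0.02 m and each number of a turn by 5 degrees. A row lasts 1/10 s, in which the tool goes at most 50 mm and 8.59 degrees, less where a joint would pass 70% of its speed; a pose out of reach is approached as far as the arm can. A call with a number of a shift or a turn outside -1 to 1 is refused whole. A call with a gripper value outside its range is refused whole. OPENING is the opening, from 0 (shut) to 1 (fully open), set as the call begins (- or left out, the last holds). The fingers move at their own pace and stop on an object; FORCE is the grip in N (left out, the last holds). Time passes only in rows, so rows that do not move let the fingers close. It gives the time, the measured TCP pose, the force and the opening at its end, in the units of the state.
- ctrl.sense(): the state, without advancing time (a new reading comes with each control period).
- ctrl.capture(name): name is "side" or "top" or "wrist"; returns the picture (420x560x3 uint8, blue, green, red); there is no depth.
- ctrl.get_calibration(name): a dict with "mtx" (3x3 intrinsics, pixels), "R" (3x3) and "t" (3): a world point X has camera coordinates R X + t. Camera axes: x right, y down, z forward; pixel columns grow to the right and rows downward; lengths in mm; the calibration is good to about 2 mm. A picture is of the moment at which its call begins: read the wrist's pose just before it. get_calibration takes no time and is no camera call; for the wrist camera it gives the pose at the moment of the call.
- ctrl.finish_job(): hands the job in, once; it reports no verdict.
The state is a dict: "time_s": time; "joints": joint angles; "dq": joint speeds; "tau": joint torques, N m; "eef_pos": TCP position; "ee_rot": TCP orientation; "force": force on the tool from outside, world axes, zero at the start; "wrist_torque": the same for the moment, N m; "grip_width": opening from 0.0 (shut) to 1.0 (fully open).
Only numpy, scipy, OpenCV 4.12 (cv2) and the standard library are available. Lean on these libraries where they do the work, as an engineer would, in place of code of your own. Each camera call takes 0.05 s, during which the arm holds its last target. There are 200 camera calls.

### The job

Lock the loose laptop power brick into its grey metal desk holder: swing the holder's retaining bar well open, slide the brick lengthwise, flat on the worktop, in under the low bridge until it meets the stop at the back, then swing the bar fully shut behind it. Leave the power bank, the mouse and the pad of sticky notes where they are.

Things in the scene. Friction and masses are not known exactly. Their poses are not given: they have to be found in the camera images.
- power_brick: Black laptop power brick, a plain box 46 (x) x 100 (y) x 29 (z) mm, 0.19 kg, lying flat loose on the worktop. Origin: centre of its underside; its long axis is its y. Either end may go in first.
- holder: Grey metal holder fixed to the worktop; place and heading vary. Origin on the worktop, on the lane's centre line; +x is the way in, y left, z up; all below in mm in this frame. Low bridge from x = 10 to 68, roof 36 to 41 high, back wall from x = 60. No floor: the brick slides on the worktop. 3 thick feet beside the bridge (x 18 to 68, y -56 to 90) and a 3 thick strip (x -70 to 68, y 66 to 90).
- mouth (a point): Middle of the bridge's mouth on the worktop, x = 10 mm, y = 0. Side walls 54 mm apart inside, 6 mm thick; their flared ends begin at x = -1, 66 mm apart.
- stop (a point): Foot of the back wall's inner face, x = 60 mm, y = 0. A brick that is home touches it: origin near x = 10, y = 0, its y axis along the holder's x either way round; its rear 50 mm stick out of the bridge (x = 10 to -40), free above and at both sides, to be held there.
- bar (a joint): Steel retaining bar's angle about its vertical pivot, rad. 0 = shut: it lies across the lane at x = -46 to -58 mm, just behind a brick that is home. Grows as the free end swings outwards (clockwise from above); at 1.57 it points back along -x beside the lane; stop at 2.0; lane clear above 1.4. Stays where left. Bar 12 mm wide, 8 to 22 mm above the worktop.
- bar_pivot (a point): Axis of the bar's pivot, at x = -52, y = 76 mm in the holder's frame, 15 mm above the worktop.
- bar_knob (a point): Centre of the upright black round knob on the bar's free end, 122 mm from the pivot axis, 40 mm above the worktop: 16 mm diameter, rising from the bar's top (22 mm) to 52 mm above the worktop. With the bar shut it is at x = -52, y = -46 mm in the holder's frame.
- power_bank: Bystander: dark blue-grey flat battery pack 68 x 137 x 22 mm, thinner and wider than the power brick. Origin: centre of its underside.
- mouse: Bystander: grey computer mouse 112 x 56 x 35 mm. Origin: centre of its underside.
- sticky_pad: Bystander: square yellow pad of sticky notes 78 x 78 x 10 mm. Origin: centre of its underside.
Things that resemble listed ones, but are neither listed nor needed, are in the scene too. What is shaped like the power_brick but red is not meant.

How it is judged (in metres and radians):
On the way, in this order (a step that is already met when the one before it is completed fails the run):
1. the retaining bar has been swung open, past 1.2 rad (value of joint bar above 1.2 rad), for 0.2 s.
2. the brick stands flat in the holder, under the bridge, within about 12 mm of the stop (x of power_brick in the frame of holder above -0.002 m and y of power_brick in the frame of holder between -0.007 and 0.007 m and angle between the y axis of power_brick and the x axis of holder, either way round below 0.15 rad and angle between power_brick's own z axis and vertical below 0.1 rad and height (world z) of power_brick below 0.006 m), for 0.2 s.
At the end, for the whole second after the job is handed in: The brick lies flat on the worktop in the holder, under the bridge, lengthwise (within 0.15 rad, 7 mm sideways) and within 8 mm of the stop, at rest; the retaining bar is shut behind it (within 0.12 rad) (x of power_brick in the frame of holder above 0.002 m and y of power_brick in the frame of holder between -0.007 and 0.007 m and angle between the y axis of power_brick and the x axis of holder, either way round below 0.15 rad and angle between power_brick's own z axis and vertical below 0.1 rad and height (world z) of power_brick below 0.006 m and value of joint bar below 0.12 rad and linear speed of power_brick below 0.01 m/s); the robot touches nothing.
It fails at once if the power bank, the mouse or the sticky pad is displaced by more than 20 mm (distance of any of power_bank, mouse, sticky_pad from where it was at the start of the episode above 0.02 m).
It also fails if it takes over 64 s, if anything falls off the work surface, if the arm or the gripper's body presses on something with over 40 N, if the wrist force passes 120 N, or if a joint passes its speed limit or range.

## Working session

There is one attempt and no reset: what is moved stays moved. The work goes in short steps, Python scripts to look and compute and a shell command to move; the robot and the scene stay as the last step left them, time stands still between calls to the robot, and variables do not carry over. Pictures are saved under pics/ and viewed, about 8 in all and at most 12, crops included, and the job is handed in when it is done.

```bash
mkdir -p pics; cat > h.py <<'E'
import numpy as np, cv2
from rig import ctrl
def ray(name,uv,z,cal=None):
    c=cal or ctrl.get_calibration(name); K,R,t=np.array(c['mtx']),np.array(c['R']),np.array(c['t']).ravel()
    o=-R.T@t; d=R.T@np.linalg.inv(K)@np.array([uv[0],uv[1],1.0]); return o+d*(z-o[2])/d[2]
def proj(name,X,cal=None):
    c=cal or ctrl.get_calibration(name); p=np.array(c['mtx'])@(np.array(c['R'])@np.array(X,float)+np.array(c['t']).ravel()); return p[:2]/p[2]
E
python3 - <<'E'
from h import *
s=ctrl.sense(); print(s['time_s'],s['eef_pos'],s['ee_rot'])
for n in('top','side'):
    cv2.imwrite(f'pics/{n}0.png',ctrl.capture(n)); c=ctrl.get_calibration(n); print(n,-np.array(c['R']).T@np.array(c['t']).ravel())
E
```

```text
0.0 [ 191.66568748 -488.57513935  303.30685589] [-6.70433022e-04  9.82585121e-01  1.85811812e-01  8.79912125e-06]
top [ 515.7971716    24.19780383 1495.22572931]
side [ -93.99197641  752.96280691 1477.61082507]
```

View pics/top0.png

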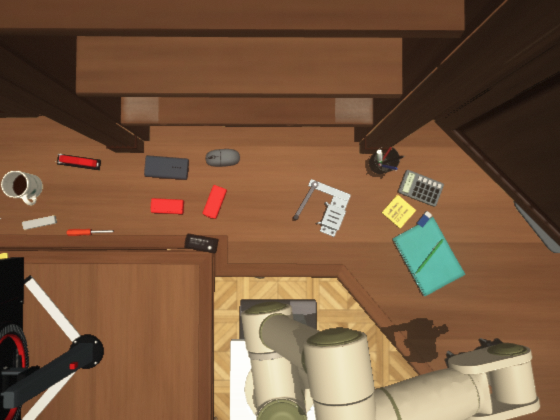

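View pics/side0.png

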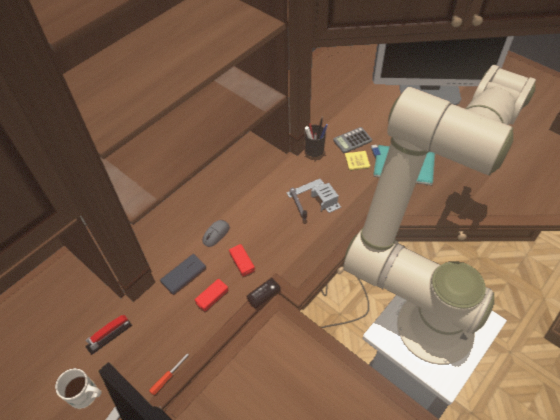

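```bash
python3 - <<'E'
from h import *
im=cv2.imread('pics/top0.png')
a=cv2.resize(im[225:260,175:235],None,fx=8,fy=8,interpolation=cv2.INTER_CUBIC)
b=cv2.resize(im[170:245,285:360],None,fx=7,fy=7,interpolation=cv2.INTER_CUBIC)
si=cv2.imread('pics/side0.png'); 
c=cv2.resize(si[270:315,235:295],None,fx=5,fy=5,interpolation=cv2.INTER_CUBIC)
o=np.zeros((530,1020,3),np.uint8); o[:280,:480]=a;o[:525,490:1015]=b;o[285:510,:300]=c
cv2.imwrite('pics/crop1.png',cv2.resize(o,None,fx=.78,fy=.78))
for n,uv,z in[('brick',(201,243),29),('brickside',(264,292),29),('bank',(166,167),22),('mouse',(222,157),20),('pad',(399,211),10),('pivot',(313,184),22),('knob',(296,218),40),('br',(336,211),41)]:
    print(n,ray('side' if 'side' in n else 'top',uv,z))
E
```

```text
brick [462.14606354 250.82802432  29.        ]
brickside [454.07578175 251.97382945  29.        ]
bank [702.8496199  365.18751296  22.        ]
mouse [735.73318524 187.59015453  20.        ]
pad [ 565.58961068 -379.00406928   10.        ]
pivot [ 650.22902427 -102.50215086   22.        ]
knob [541.6120885  -47.70611545  40.        ]
br [ 563.92198476 -172.98671286   41.        ]
```

View pics/crop1.png

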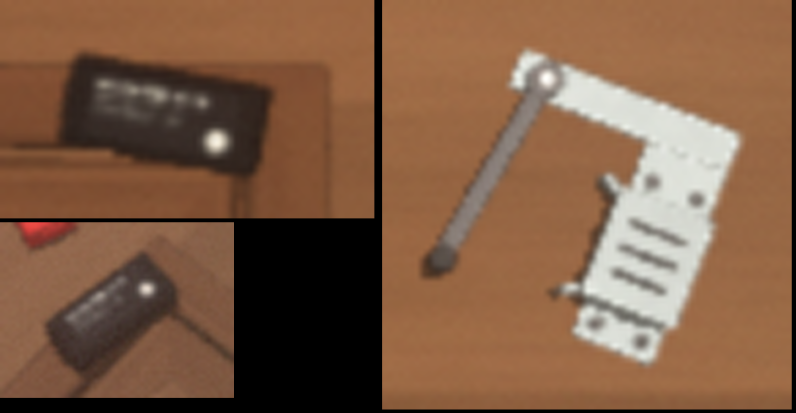

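Candidates for the brick, in top-view pixels: black box with white label (201,243), blue-grey power bank (166,167), red boxes (167,206) and (215,201), red stapler (78,161), blue item on the notebook (425,219). The description fits (201,243), and the crop confirms it: a black box with the right proportions. The holder is at about (330,205), its pivot at (313,184) and its knob at (296,218). I'm moving above the knob and bridge for a close look.

```bash
R='' ; python3 -m creep '1 -.53 0 0 0 0;1 -.53 0 0 0 0;1 -.53 0 0 0 0;1 -.53 0 0 0 0;1 -.53 0 0 0 0;1 -.53 0 0 0 0;1 -.53 0 0 0 0;1 -.53 0 0 0 0' 1 40 | tail -3
python3 -m creep '1 -.53 0 0 0 -1;1 -.53 0 0 0 0;1 -.53 0 0 0 0;1 -.53 0 0 0 0;1 -.53 0 0 0 0;1 -.53 0 0 0 0;1 -.53 0 0 0 0;1 -.53 0 0 0 0' | tail -3
python3 -m creep '1 -.53 0 0 0 -1;1 -.53 0 0 0 -1;1 -.53 0 0 0 -1;1 -.53 0 0 0 -1;1 -.53 0 0 0 -1;1 -.53 0 0 0 -1;1 -.53 0 0 0 -1;1 -.53 0 0 0 -1' | tail -3
```

```text
ee_rot: [-0.0, 0.983, 0.186, -0.0]
force: [0.2, -0.0, -0.2]
grip_width: 1.002
ee_rot: [-0.0, 0.974, 0.228, -0.0]
force: [0.2, -1.0, 0.7]
grip_width: 1.001
ee_rot: [-0.0, 0.836, 0.549, -0.0]
force: [0.3, -0.2, -0.2]
grip_width: 1.005
```

```bash
python3 -m creep '0 0 0 0 0 -1;0 0 0 0 0 -1;0 0 0 0 0 -1;0 0 0 0 0 -1;0 0 0 0 0 -1;0 0 0 0 0 -1;0 0 0 0 0 -1;0 0 0 0 0 -1' .35 >/dev/null
python3 -m creep '0 0 0 0 0 -1;0 0 0 0 0 -1;0 0 0 0 0 -1;0 0 0 0 0 -1;0 0 0 0 0 -1;0 0 0 0 0 -1;0 0 0 0 0 -1;0 0 0 0 0 -1' 
python3 - <<'E'
from h import *
s=ctrl.sense();c=ctrl.get_calibration('wrist'); im=ctrl.capture('wrist'); cv2.imwrite('pics/w1.png',im)
np.savez('pics/w1.npz',mtx=c['mtx'],R=c['R'],t=np.array(c['t']).ravel()); print(s['time_s'],s['eef_pos'],s['joints'])
E
```

```text
time_s: 4.1
eef_pos: [472.0, -36.8, 303.6]
ee_rot: [-0.0, 0.287, 0.958, 0.0]
force: [-0.6, 0.8, 0.6]
grip_width: 0.348
4.1 [471.99852887 -36.79032496 303.61449473] [-3.25987616e-01  1.99462713e-01  1.64555161e+00  1.24764861e-05
  1.29728765e+00 -1.31427097e+00]
```

View pics/w1.png

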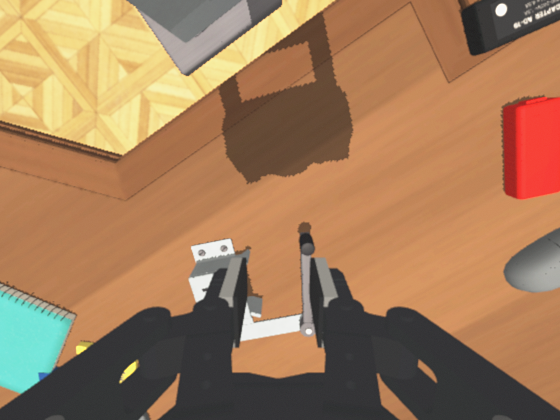

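```bash
python3 - <<'E'
from h import *
c=dict(np.load('pics/w1.npz')); print('cam',-c['R'].T@c['t'])
im=cv2.imread('pics/w1.png')
for n,uv,z in[('pivot',(308,331),22),('knobA',(305,229),52),('knobB',(307,247),52),('foot1',(191,246),3),('foot2',(231,239),3),('strip',(243,340),3),('strip in',(300,318),3),('strip in2',(247,323),3)]: print(n,ray('w',uv,z,c).round(1))
crop=np.hstack([cv2.resize(im[215:350,180:330],None,fx=5,fy=5,interpolation=cv2.INTER_CUBIC)]);cv2.imwrite('pics/crop2.png',crop[:600])
E
```

```text
cam [409.64627619   5.33806739 374.09596798]
pivot [ 652.1 -109.9   22. ]
knobA [523.6 -36.6  52. ]
knobB [541.9 -45.6  52. ]
foot1 [ 483.1 -170.6    3. ]
foot2 [ 502.5 -124.5    3. ]
strip [ 629.3 -196.3    3. ]
strip in [ 642.4 -114.2    3. ]
strip in2 [ 610.5 -176.6    3. ]
```

View pics/crop2.png

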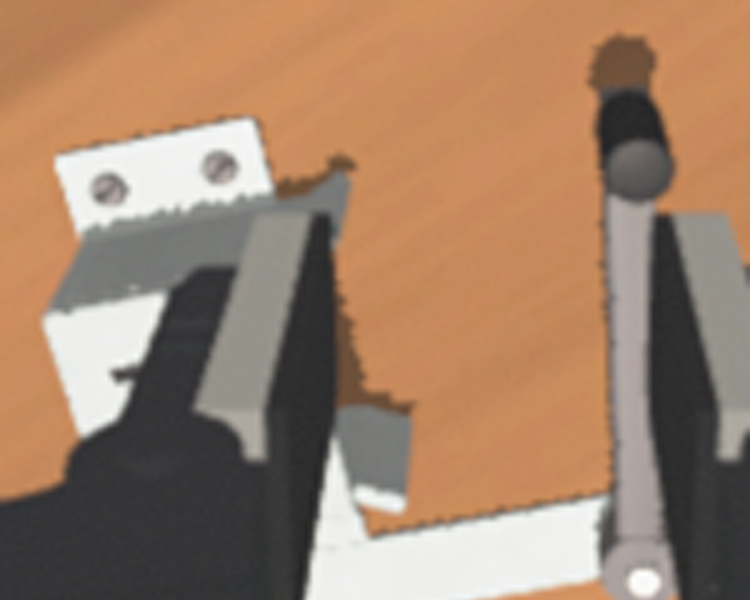

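```bash
python3 - <<'E'
from h import *
c=dict(np.load('pics/w1.npz'))
P=lambda uv,z:ray('w',(180+uv[0]/5,215+uv[1]/5),z,c)[:2]
k=P((640,168),52);p=P((645,582),24);f1=P((55,158),3);f2=P((258,118),3);s1=P((370,535),3);s2=P((605,492),3)
ang=lambda v:np.degrees(np.arctan2(v[1],v[0]))
print(k,p,f1,f2,s1,s2,'head',ang(f1-f2),ang(s1-s2),'bar',ang(k-p),np.hypot(*(k-p)), 'f len',np.hypot(*(f1-f2)))
for h in(-109,-111,-113,-115,-117):
    x=np.array([np.cos(np.radians(h)),np.sin(np.radians(h))]);y=np.array([-x[1],x[0]])
    print(h,'from pivot',p+52*x-76*y,'foot',f2-18*x+56*y,'strip',[(q-p)@y for q in(s1,s2)])
# top view foot & strip corners
cr=.78*7
T=lambda uv,z:ray('top',(285+(uv[0]-382)/cr,170+uv[1]/cr),z)[:2]
a=T((573,333),3);b=T((652,363),3);d=T((522,50),3);e=T((741,135),3);kk=T((440,258),52);pp=T((546,78),24)
print('top foot',a,b,ang(b-a),'strip',d,e,ang(e-d),np.hypot(*(e-d)),'knob',kk,pp,ang(kk-pp))
E
```

```text
[544.04188657 -45.67050011] [ 651.89932792 -108.47351367] [ 483.72324553 -171.09240502] [ 502.48182451 -123.6345071 ] [ 614.26072589 -167.99227501] [ 637.20119008 -109.4128048 ] head -111.56729168071243 -111.38594170367317 bar 149.78869885816488 124.80963972507028 f len 51.030739370901216
-109 from pivot [ 563.11037214 -132.89729987] foot [ 561.29109152 -124.84698939] strip [np.float64(-16.210584094873234), np.float64(-13.591559076130617)]
-111 from pivot [ 562.31208213 -129.78373169] foot [ 561.21295148 -126.8986646 ] strip [np.float64(-13.809045676122995), np.float64(-13.385281958472767)]
-113 from pivot [ 561.62294038 -126.64420029] foot [ 561.06325661 -128.94636293] strip [np.float64(-11.390683062336818), np.float64(-13.162696936593141)]
-115 from pivot [ 561.0437865  -123.48253071] foot [ 560.84218929 -130.98758959] strip [np.float64(-8.958442655839413), np.float64(-12.92407519605431)]
-117 from pivot [ 560.5753261  -120.30257495] foot [ 560.55001886 -133.01985765] strip [np.float64(-6.515287766908164), np.float64(-12.669707460690256)]
top foot [ 500.80768364 -126.6021272 ] [ 483.32959993 -173.05255678] -110.62000820516988 strip [667.57961413 -96.52809568] [ 617.75716605 -225.72488856] -111.08824710608569 138.47052980185128 knob [543.71771558 -45.93701806] [ 649.15878387 -108.80029417] 149.19687917404417
```

```bash
python3 -m creep '-.81 .395 0 0 0 0;-.81 .395 0 0 0 0;-.81 .395 0 0 0 0;-.81 .395 0 0 0 0;0 0 1 0 0 -.6;0 0 1 0 0 0;0 0 1 0 0 0;0 0 1 0 0 0' >/dev/null
python3 -m creep '0 0 1 0 0 0;0 0 1 0 0 0;0 0 1 0 0 0;0 0 1 0 0 0;0 0 1 0 0 0;0 0 .9 0 0 0;0 0 0 0 0 0'
python3 - <<'E'
from h import *
im=ctrl.capture('wrist'); cv2.imwrite('pics/w2.png',cv2.resize(im[150:420,150:420],None,fx=1.5,fy=1.5))
E
```

```text
time_s: 5.65
eef_pos: [542.5, -46.1, 103.7]
ee_rot: [-0.002, 0.264, 0.964, 0.0]
force: [-0.7, -0.3, 0.5]
grip_width: 0.353
```

View pics/w2.png

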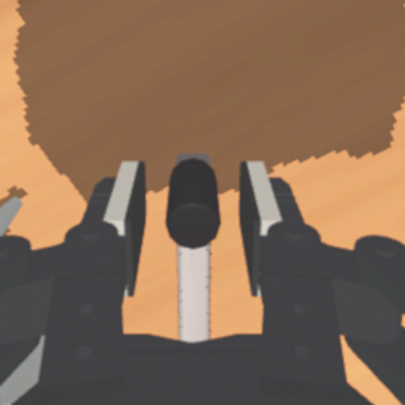

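The knob sits centred between the pads (crop pixel (192,210)). Next I swing the bar open along its arc.

```bash
python3 -m creep '-.02 .53 0 0 0 1;-.02 .53 0 0 0 1;-.02 .53 0 0 0 1;-.02 .53 0 0 0 1;-.02 .53 0 0 0 1;-.02 .53 0 0 0 1'; python3 -m creep '-.02 .53 0 0 0 1;-.02 .53 0 0 0 1;-.02 .53 0 0 0 1;-.02 .53 0 0 0 1;-.02 .53 0 0 0 1;-.02 .53 0 0 0 1'; python3 -m creep '-.02 .53 0 0 0 1;-.02 .53 0 0 0 1;-.02 .53 0 0 0 1;-.02 .53 0 0 0 1;-.02 .53 0 0 0 1;-.02 .53 0 0 0 1;0 0 0 0 0 0;0 0 0 0 0 0'
```

```text
time_s: 6.3
eef_pos: [588.9, -1.8, 107.2]
ee_rot: [0.001, 0.506, 0.862, 0.0]
force: [-0.5, -2.1, -0.2]
grip_width: 0.349
time_s: 6.9
eef_pos: [649.8, 14.2, 107.3]
ee_rot: [0.0, 0.712, 0.702, 0.0]
force: [-0.8, -0.1, 0.1]
grip_width: 0.354
time_s: 7.7
eef_pos: [709.8, -2.5, 106.6]
ee_rot: [0.0, 0.868, 0.496, 0.0]
force: [-0.4, 0.2, 0.1]
grip_width: 0.35
```

```bash
python3 -m creep '0 0 -1 0 0 0;0 0 -1 0 0 0;0 0 -1 0 0 0;0 -.97 -.7 0 0 -.5;0.1 -1 -.7 0 0 0;.1 -1 -.7 0 0 0;.1 -1 -.7 0 0 0;.1 -1 -.7 0 0 0' 1 40 >/dev/null; python3 -m creep '.2 -1 -.7 0 0 0;.2 -1 -.7 0 0 0;.2 -1 -.7 0 0 0;.2 -1 0 0 0 0;.2 -1 0 0 0 0;.2 -1 0 0 0 0' >/dev/null;  python3 -m creep '.2 -1 0 0 0 0;.2 -1 0 0 0 0;.2 -1 0 0 0 0;.2 -1 0 0 0 0;.2 -1 0 0 0 0;.2 -.5 0 0 0 0;0 0 0 0 0 0'
python3 - <<'E'
from h import *
c=ctrl.get_calibration('wrist'); im=ctrl.capture('wrist'); cv2.imwrite('pics/w3.png',im)
np.savez('pics/w3.npz',mtx=c['mtx'],R=c['R'],t=np.array(c['t']).ravel())
E
```

```text
time_s: 9.8
eef_pos: [445.2, 203.4, 278.3]
ee_rot: [0.0, 0.857, 0.515, 0.0]
force: [1.3, 0.4, -0.4]
grip_width: 1.004
```

View pics/w3.png

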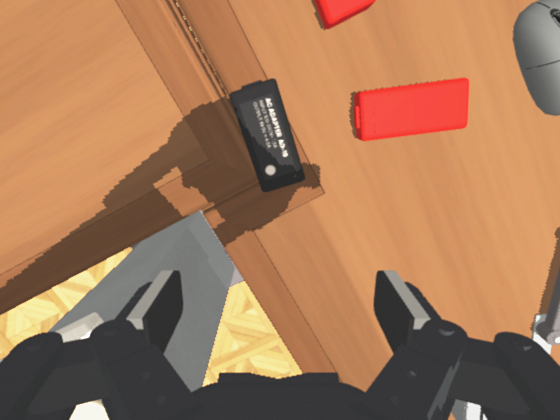

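```bash
python3 - <<'E'
from h import *
c=dict(np.load('pics/w3.npz')); im=cv2.imread('pics/w3.png')
q=[ray('w',p,29,c)[:2] for p in((231,93),(274,80),(304,179),(262,191))]
print(np.round(q,1)); ax=(q[0]+q[1]-q[2]-q[3])/2; print('L',np.hypot(*ax),'W',np.hypot(*(q[0]-q[1])),np.hypot(*(q[2]-q[3])),'c',np.mean(q,0),'ang',np.degrees(np.arctan2(ax[1],ax[0])))
cv2.imwrite('pics/crop3.png',cv2.resize(im[70:205,215:320],None,fx=4.4,fy=4.4,interpolation=cv2.INTER_CUBIC))
cam=-c['R'].T@c['t'];print(cam)
E
```

```text
[[450.3 303.6]
 [490.3 294.9]
 [473.4 200.9]
 [431.  209.7]]
L 95.67669894868376 W 40.869610609885235 43.318974507699274 c [461.26300598 252.25465208] ang 79.10394818132798
[481.21341915 270.67895183 348.811366  ]
```

View pics/crop3.png

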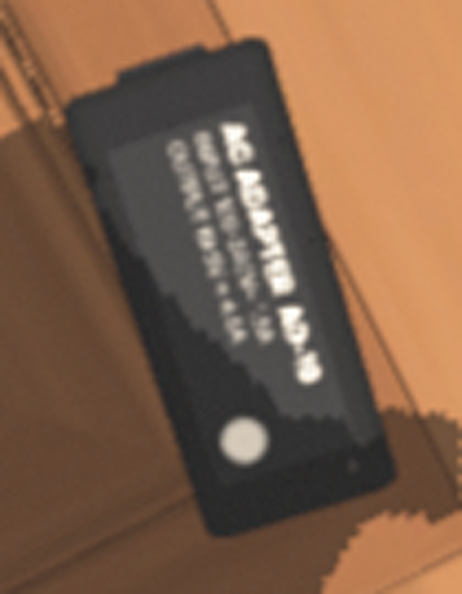

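```bash
python3 -m creep '.99 -.22 0 0 0 0;.99 -.22 0 0 0 0;.99 -.22 0 0 0 0;.99 -.22 0 0 0 0;0 0 1 0 0 -.85;0 0 1 0 0 -.85;0 0 1 0 0 -.85;0 0 1 0 0 -.85' 1 >/dev/null; python3 -m creep '0 0 1 0 0 0;0 0 1 0 0 0;0 0 1 0 0 0;0 0 .8 0 0 0;0 0 .8 0 0 0;0 0 .5 0 0 0;0 0 .3 0 0 0;0 0 0 0 0 0'
```

```text
time_s: 11.45
eef_pos: [467.9, 280.5, 89.4]
ee_rot: [-0.0, 0.772, 0.635, -0.0]
force: [-0.0, 0.1, 0.7]
grip_width: 0.996
```

```bash
python3 -m creep '0 0 .4 0 0 0;0 0 .35 0 0 0;0 0 .1 0 0 0;0 0 0 0 0 0'; python3 -m creep '0 0 0 0 0 0;0 0 0 0 0 0;0 0 0 0 0 0;0 0 0 0 0 0;0 0 0 0 0 0;0 0 0 0 0 0;0 0 0 0 0 0;0 0 0 0 0 0' 0 50;
```

```text
time_s: 11.85
eef_pos: [467.7, 280.8, 72.6]
ee_rot: [-0.0, 0.772, 0.636, -0.0]
force: [-0.3, 0.6, -0.1]
grip_width: 1.0
time_s: 12.65
eef_pos: [467.9, 280.9, 73.3]
ee_rot: [0.0, 0.772, 0.636, 0.0]
force: [-1.1, -0.1, 5.6]
grip_width: 0.531
```

```bash
python3 -m creep '0 0 -.5 0 0 0;0 0 -1 0 0 0;-.95 .68 0 0 0 0;-.95 .68 0 0 0 0;-.95 .68 0 0 0 0;-.95 .68 0 0 0 0;-.95 .68 0 0 0 0;-.95 .68 0 0 0 0' >/dev/null; python3 -m creep '-.95 .68 0 0 0 0;-.95 .68 0 0 0 0;-.95 .68 0 0 0 0;-.95 .68 0 0 0 0;-.95 .68 0 0 0 0;-.95 .68 0 0 0 0;-.95 .68 0 0 0 0;-.95 .68 0 0 0 0'; python3 -m creep '0 0 0 0 0 .7;0 0 0 0 0 .7;0 0 0 0 0 .66;0 0 0 0 0 0;0 0 0 0 0 0'
python3 - <<'E'
from h import *
c=ctrl.get_calibration('wrist'); im=ctrl.capture('wrist'); cv2.imwrite('pics/w4.png',im)
np.savez('pics/w4.npz',mtx=c['mtx'],R=c['R'],t=np.array(c['t']).ravel())
t=ctrl.capture('top'); cv2.imwrite('pics/top4.png',t)
s=ctrl.capture('side')
o=np.hstack([cv2.resize(t[130:260,250:370],None,fx=3.3,fy=3.3,interpolation=cv2.INTER_CUBIC),cv2.resize(s[150:280,240:360],None,fx=3.3,fy=3.3,interpolation=cv2.INTER_CUBIC)])
cv2.imwrite('pics/c4.png',o)
E
```

```text
time_s: 14.25
eef_pos: [603.6, -17.7, 103.0]
ee_rot: [-0.0, 0.772, 0.635, -0.0]
force: [-0.3, -0.0, -2.0]
grip_width: 0.532
time_s: 14.75
eef_pos: [603.4, -16.8, 103.0]
ee_rot: [-0.0, 0.826, 0.564, -0.0]
force: [1.0, -0.2, -3.2]
grip_width: 0.526
```

View pics/c4.png

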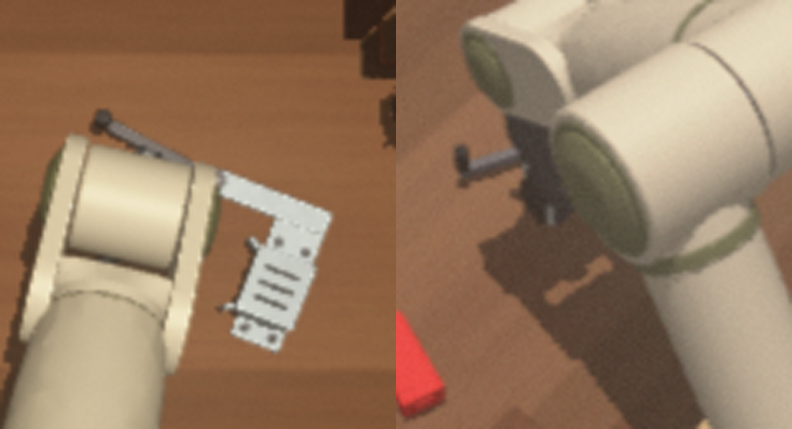

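```bash
python3 -m creep '0 .05 .6 0 0 0;0 0 .5 0 0 0;0 0 .3 0 0 0;0 0 .1 0 0 0;0 0 0 0 0 0;0 0 0 0 0 0'; python3 -m creep '-.6 0 0 0 0 0;-.6 0 0 0 0 0;-.6 0 0 0 0 0;-.5 0 0 0 0 0;-.5 0 0 0 0 0;0 0 0 0 0 0'
```

```text
time_s: 15.5
eef_pos: [604.1, -17.1, 73.3]
ee_rot: [-0.001, 0.826, 0.564, -0.001]
force: [-5.6, 0.9, 8.5]
grip_width: 0.532
time_s: 16.1
eef_pos: [583.9, -71.0, 73.4]
ee_rot: [0.001, 0.826, 0.563, -0.0]
force: [-3.1, -4.6, 6.3]
grip_width: 0.533
```

```bash
python3 -m creep '-.4 0 0 0 0 0;-.4 0 0 0 0 0;-.4 0 0 0 0 0;-.3 0 0 0 0 0;0 0 0 0 0 0'; python3 -m creep '-.15 0 0 0 0 0;-.15 0 0 0 0 0;0 0 0 0 0 0';python3 -m creep '-.15 0 0 0 0 0;-.1 0 0 0 0 0;0 0 0 0 0 0'
```

```text
time_s: 16.6
eef_pos: [573.1, -98.5, 73.4]
ee_rot: [0.001, 0.826, 0.563, 0.0]
force: [-1.0, -2.1, 6.1]
grip_width: 0.532
time_s: 16.9
eef_pos: [571.1, -103.5, 73.4]
ee_rot: [0.0, 0.826, 0.563, 0.0]
force: [-0.1, 1.7, 5.5]
grip_width: 0.525
time_s: 17.2
eef_pos: [569.3, -108.0, 73.3]
ee_rot: [0.0, 0.826, 0.563, 0.0]
force: [0.7, 2.5, 5.1]
grip_width: 0.531
```

```bash
python3 -m creep '-.1 0 0 0 0 0;-.1 0 0 0 0 0;0 0 0 0 0 0'; python3 -m creep '-.1 0 0 0 0 0;0 0 0 0 0 0'
```

```text
time_s: 17.5
eef_pos: [568.1, -110.7, 73.4]
ee_rot: [0.0, 0.826, 0.564, 0.001]
force: [4.2, 7.7, 5.0]
grip_width: 0.531
time_s: 17.7
eef_pos: [567.9, -110.9, 73.4]
ee_rot: [-0.001, 0.826, 0.564, 0.002]
force: [8.6, 20.1, 5.6]
grip_width: 0.528
```

```bash
python3 -m creep '.05 0 0 0 0 0;0 0 0 0 0 0;0 0 0 0 0 0;0 0 0 0 0 0;0 0 0 0 0 0;0 0 0 0 0 0' 1; python3 -m creep '0 0 -.5 0 0 0;0 0 -1 0 0 0;0 0 -1 0 0 0;0 0 -1 0 0 0;0 0 -1 0 0 0;0 0 -1 0 0 0;0 0 -1 0 0 0;0 0 -1 0 0 0' .35; python3 -m creep '0 -1 -1 0 0 0;0 -1 -1 0 0 0;0 -1 0 0 0 0;0 -1 0 0 0 0;0 -1 0 0 0 0;0 0 0 0 0 0'
python3 - <<'E'
from h import *
c=ctrl.get_calibration('wrist'); im=ctrl.capture('wrist'); cv2.imwrite('pics/w5.png',im)
np.savez('pics/w5.npz',mtx=c['mtx'],R=c['R'],t=np.array(c['t']).ravel())
E
```

```text
time_s: 18.3
eef_pos: [567.2, -112.3, 72.8]
ee_rot: [-0.0, 0.826, 0.564, -0.0]
force: [-0.3, 0.7, -0.2]
grip_width: 0.998
time_s: 19.1
eef_pos: [567.1, -112.1, 224.6]
ee_rot: [0.0, 0.826, 0.564, 0.0]
force: [-0.4, -0.1, -0.4]
grip_width: 0.35
time_s: 19.7
eef_pos: [472.8, -75.0, 263.8]
ee_rot: [0.0, 0.826, 0.564, 0.0]
force: [-0.0, -0.2, 0.0]
grip_width: 0.345
```

View pics/w5.png

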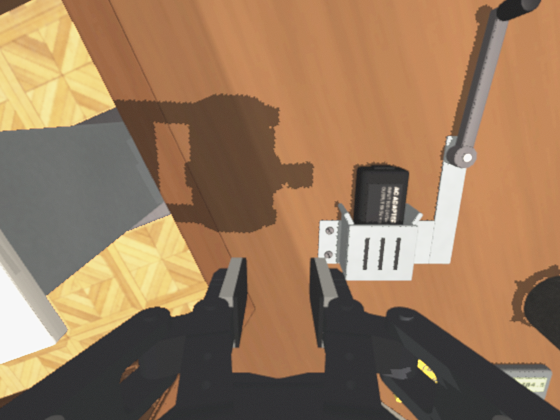

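```bash
python3 - <<'E'
from h import *
c=dict(np.load('pics/w5.npz')); 
O=np.array([561.5,-128]);h=np.radians(-111.3);x=np.array([np.cos(h),np.sin(h)]);y=np.array([-x[1],x[0]])
def r(uv,z):
    p=ray('w',uv,z,c)[:2]; return p.round(1),((p-O)@x).round(1),((p-O)@y).round(1)
for n,uv,z in[('rearL',(360,168),29),('rearR',(406,170),29),('pivot',(465,157),24),('bar',(498,20),22),('knobtop',(530,4),52),('foot1',(319,221),3),('foot2',(319,258),3),('roof',(351,225),41),('roof2',(413,225),41)]: print(n,*r(uv,z))
t=cv2.imread('pics/top4.png'); k=ray('top',(250+103/3.3,130+119/3.3),52)[:2]; print('topknob',k,(k-O)@x,(k-O)@y)
E
```

```text
rearL [553.2 -80.5] -41.3 -25.0
rearR [592.6 -98. ] -39.3 18.1
pivot [ 648.8 -107.8] -50.6 74.0
bar [699.5  -4.8] -164.9 83.8
knobtop [704.7  -2.8] -168.7 87.9
foot1 [ 500.3 -125.3] 19.7 -58.0
foot2 [ 486.1 -165.9] 62.7 -56.5
roof [ 527.2 -126.2] 10.8 -32.6
roof2 [ 581.7 -147.6] 10.9 25.9
topknob [703.242782    -0.73964774] -170.0555937878707 85.83302701181441
```

```bash
python3 -m creep '.76 .945 0 0 0 0;.76 .945 0 0 0 0;.76 .945 0 0 0 0;.76 .945 0 0 0 0;.76 .945 0 0 0 0;.76 .945 0 0 0 0;.76 .945 0 0 0 0;.76 .945 0 0 0 0' >/dev/null; python3 -m creep '.76 .945 0 0 0 0;.76 .945 0 0 0 1;0 0 1 0 0 0;0 0 1 0 0 0;0 0 1 0 0 0;0 0 1 0 0 0;0 0 1 0 0 0;0 0 0 0 0 0'
python3 - <<'E'
from h import *
im=ctrl.capture('wrist'); cv2.imwrite('pics/w6.png',cv2.resize(im[150:420,150:420],None,fx=1.5,fy=1.5))
E
```

```text
time_s: 21.35
eef_pos: [705.1, -3.1, 159.6]
ee_rot: [-0.002, 0.85, 0.527, -0.002]
force: [-0.5, -0.4, -0.2]
grip_width: 0.353
```

View pics/w6.png

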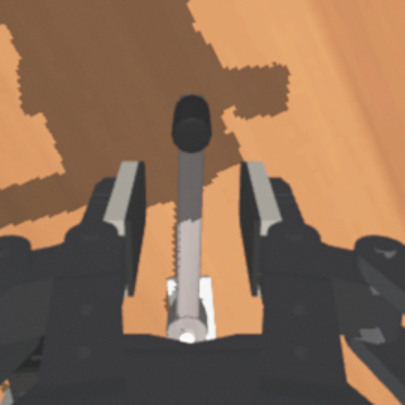

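```bash
python3 -m creep '0 0 .9 0 0 0;0 0 .9 0 0 0;0 0 .9 0 0 0;0 0 0 0 0 0'; python3 -m creep '-.02 -.53 0 0 0 -1;-.02 -.53 0 0 0 -1;-.02 -.53 0 0 0 -1;-.02 -.53 0 0 0 -1;-.02 -.53 0 0 0 -1;-.02 -.53 0 0 0 -1'; python3 -m creep '-.02 -.53 0 0 0 -1;-.02 -.53 0 0 0 -1;-.02 -.53 0 0 0 -1;-.02 -.53 0 0 0 -1;-.02 -.53 0 0 0 -1;-.02 -.53 0 0 0 -1'; python3 -m creep '-.02 -.53 0 0 0 -1;-.02 -.53 0 0 0 -1;-.02 -.53 0 0 0 -1;-.02 -.53 0 0 0 -1;-.02 -.53 0 0 0 -1;-.02 -.53 0 0 0 -1;0 0 0 0 0 0'
```

```text
time_s: 21.8
eef_pos: [705.3, -3.1, 107.7]
ee_rot: [-0.001, 0.85, 0.527, -0.001]
force: [-0.4, -0.3, 0.1]
grip_width: 0.35
time_s: 22.4
eef_pos: [644.6, 9.7, 111.3]
ee_rot: [0.001, 0.683, 0.73, 0.001]
force: [0.2, 0.2, 0.1]
grip_width: 0.346
time_s: 23.0
eef_pos: [585.0, -10.3, 111.1]
ee_rot: [0.002, 0.471, 0.882, 0.001]
force: [1.3, -0.1, 0.2]
grip_width: 0.346
time_s: 23.7
eef_pos: [543.0, -58.1, 110.7]
ee_rot: [0.002, 0.228, 0.974, -0.0]
force: [-0.0, -0.2, 0.5]
grip_width: 0.35
```

```bash
python3 -m creep '0 -.25 .2 0 0 -.5;0 0 0 0 0 0'; python3 -m creep '0 -.25 0 0 0 -.5;0 0 0 0 0 0'; python3 -m creep '0 -.25 0 0 0 -.5;0 0 0 0 0 0;0 0 0 0 0 0'
```

```text
time_s: 23.9
eef_pos: [540.6, -61.6, 105.7]
ee_rot: [0.001, 0.208, 0.978, -0.0]
force: [0.6, 0.0, 0.7]
grip_width: 0.35
time_s: 24.1
eef_pos: [538.5, -66.1, 105.6]
ee_rot: [0.001, 0.186, 0.982, -0.0]
force: [-0.4, -0.5, -0.2]
grip_width: 0.347
time_s: 24.4
eef_pos: [536.5, -70.5, 105.2]
ee_rot: [0.0, 0.165, 0.986, -0.0]
force: [-0.4, 0.9, -0.1]
grip_width: 0.349
```

```bash
python3 -m creep '0 -.15 0 0 0 0;0 0 0 0 0 0'; python3 -m creep '0 -.1 0 0 0 0;0 0 0 0 0 0'; python3 -m creep '0 -.1 0 0 0 0;0 0 0 0 0 0;0 0 0 0 0 0'
python3 - <<'E'
from h import *
im=ctrl.capture('wrist'); cv2.imwrite('pics/w7.png',cv2.resize(im[100:420,100:460],None,fx=1.6,fy=1.6))
E
```

```text
time_s: 24.6
eef_pos: [535.8, -72.0, 105.1]
ee_rot: [0.001, 0.165, 0.986, 0.002]
force: [4.3, 11.4, 0.2]
grip_width: 0.35
time_s: 24.8
eef_pos: [535.5, -72.6, 105.1]
ee_rot: [0.001, 0.165, 0.986, 0.003]
force: [8.5, 21.2, 0.4]
grip_width: 0.349
time_s: 25.1
eef_pos: [535.2, -73.2, 105.1]
ee_rot: [0.001, 0.165, 0.986, 0.004]
force: [12.1, 29.1, -0.7]
grip_width: 0.352
```

View pics/w7.png

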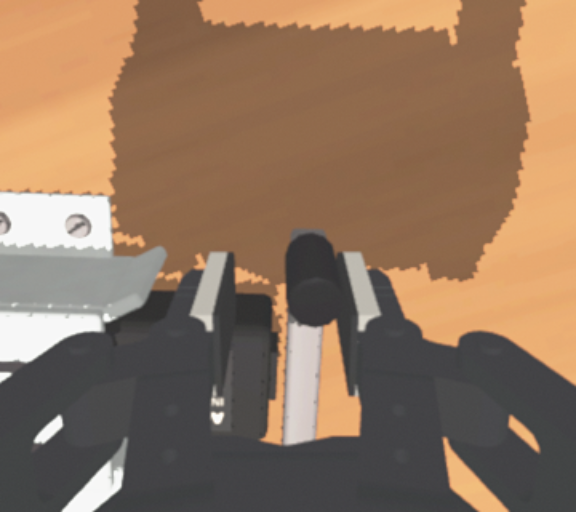

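```bash
python3 -m creep '0 .4 0 0 0 0;0 0 0 0 0 0;0 0 -1 0 0 0;0 0 -1 0 0 0;0 0 -1 0 0 0;0 0 -1 0 0 0;0 0 -1 0 0 0;0 0 -1 0 0 0'; python3 -m creep '1 0 -1 0 0 0;1 0 -1 0 0 0;1 0 -1 0 0 0;1 0 0 0 0 0;1 0 0 0 0 0;1 0 0 0 0 0;1 0 0 0 0 0;1 0 0 0 0 0'; python3 -m creep '1 0 0 0 0 0;1 0 0 0 0 0;1 0 0 0 0 0;1 0 0 0 0 0;0 1 0 0 0 0;0 1 0 0 0 0;0 1 0 0 0 0;0 0 0 0 0 0'
python3 - <<'E'
from h import *
O=np.array([561.5,-128]);h=np.radians(-111.3);x=np.array([np.cos(h),np.sin(h)]);y=np.array([-x[1],x[0]])
t=ctrl.capture('top'); cv2.imwrite('pics/top7.png',t)
m=(t.max(2)<62).astype(np.uint8); m[:150]=0;m[245:]=0;m[:,:270]=0;m[:,365:]=0
n,l,st,ce=cv2.connectedComponentsWithStats(m)
for i in range(1,n):
    if st[i,4]>8:
        p=ray('top',ce[i],30)[:2]; print(st[i],ce[i].round(1),p.round(1),((p-O)@x).round(1),((p-O)@y).round(1))
print('expect knob shut px',proj('top',[*(O-52*x-46*y),45]),'0.12rad ~15mm; brick',proj('top',[*(O-15*x),29]))
print(ctrl.sense()['force'])
E
```

```text
time_s: 25.95
eef_pos: [536.3, -70.3, 225.8]
ee_rot: [-0.0, 0.165, 0.986, -0.0]
force: [-0.5, 0.1, 0.7]
grip_width: 0.351
time_s: 26.75
eef_pos: [384.2, -18.1, 284.9]
ee_rot: [-0.0, 0.165, 0.986, -0.0]
force: [0.5, 0.5, 0.1]
grip_width: 0.35
time_s: 27.55
eef_pos: [329.0, 65.6, 285.0]
ee_rot: [0.0, 0.163, 0.987, -0.0]
force: [0.6, 0.6, -0.2]
grip_width: 0.35
[361 150   4   3  12] [362.5 151. ] [ 755.  -258.8] 51.6 227.8
[308 202  18  18 117] [314.5 210.8] [ 564.6 -106.6] -21.0 -4.9
expect knob shut px [300.92424836 219.29396558] 0.12rad ~15mm; brick [316.82893092 210.10710511]
[ 0.18190079 -0.32924586 -0.73025141]
```

```bash
python3 - <<'E'
from h import *
O=np.array([561.5,-128]);h=np.radians(-111.3);x=np.array([np.cos(h),np.sin(h)]);y=np.array([-x[1],x[0]])
t=cv2.imread('pics/top7.png'); print(t.max(2)[208:230,288:322:1])
for a in(0,.06,.12,.2):
    d=-y*np.cos(a)-x*np.sin(a); print(a,proj('top',[*(O-52*x+76*y+122*d),52]).round(1))
E
```

```text
[[143 145 144 144 143 143 144 146 146 143 146 146 146 146 139 108 127 135
  136 112  73  54  52  55  55  57  65  84  96  89  89  96 118 136]
 [145 148 147 147 149 148 145 146 146 148 147 146 147 144 128 123 131 136
  139 117  71  52  53  55  55  57  72  80  80  78  76  85  89  95]
 [146 147 149 149 148 148 145 145 148 147 147 147 146 138 104 125 132 131
  123  99  65  52  53  54  56  60  72  78  88  86  75  81  82  79]
 [148 148 149 148 149 150 148 147 146 145 149 148 145 111  98 125 130 132
  129 124  75  54  55  54  56  60  63  67  73  78  82  96  93  77]
 [151 150 149 150 149 149 150 149 150 148 149 149 144 101 119 130 132 118
  129  98  62  52  56  55  59  60  61  63  62  66  70  82  88  87]
 [149 151 150 149 149 148 149 150 149 150 150 149 141 106 127 134 136 117
   97  70  54  53  54  56  56  59  60  60  62  61  64  67  73  77]
 [149 149 150 151 149 150 150 150 148 151 149 145 110 115 130 133 140 125
   97  75  58  53  53  51  55  54  59  58  60  61  61  63  63  65]
 [148 148 149 149 150 150 149 150 149 150 150 145 104 122 131 132 128 139
  140 134  94  76  69  57  53  53  53  
[... 1374 characters left out ...]
50 149 150 150 149 150 150 149 151 148 144 148 150 141 104  93]
 [148 149 149 149 150 149 150 149 149 150 150 149 148 150 148 150 151 150
  150 149 149 150 150 150 150 149 151 150 149 152 153 151 145 155]
 [151 149 150 150 149 150 151 150 152 151 152 150 151 151 150 152 153 151
  152 153 153 152 152 152 153 153 152 153 152 153 152 152 160 207]
 [152 152 152 153 152 152 152 152 152 153 151 152 152 152 152 152 152 151
  152 154 154 153 154 153 153 153 152 153 153 152 152 151 151 201]
 [153 154 154 152 152 153 153 154 153 153 153 153 153 152 153 152 153 152
  152 153 155 153 153 153 153 154 152 153 153 154 153 150 152 198]]
0 [301.1 219.3]
0.06 [298.9 218.3]
0.12 [296.8 217.3]
0.2 [294.1 215.7]
```

```bash
python3 -c "
from rig import ctrl
print(ctrl.finish_job())"
```

```text
the job is handed in; nothing more can be done
None
```

The brick is locked in the holder and I handed the job in at about 27.6 s of the 64 s allowed; no verdict is given.

**What I did:** I caged the bar's knob between the fingers and swung the bar open to about 1.65 rad. Then I gripped the brick by its rear, set it down in front of the bridge and slid it in flat until it met the stop at about 22 N. After letting go, I swung the bar back along the same arc until it hit its shut stop at about 30 N, and moved the arm clear.

**Last checks:**
- **Brick:** after release its rear edge measured about 40 mm behind the holder's origin, so it is home. It read 3 mm to one side, but so did the bridge roof, so I take that as frame error and the brick as centred.
- **Bar:** in the final top picture the knob is at about (301, 219.5) px. That matches the predicted shut position of (301.1, 219.3); 0.12 rad open would show at (296.8, 217.3).
- **Less certain:**
  - My first automatic search for the knob missed it, so I read its position from the pixel values instead.
  - I had used all 12 picture views, so I did not look at the final scene by eye.
  - The power bank, mouse and sticky pad were not re-measured; the arm did not work near them.

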